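# Cap the bare stud of a battery maintainer and hold it pressed home

### The job

First slide the battery maintainer's selector along its track so that the grip stands at the white mark, and leave it there. Then take the loose cap from the white tile, set it mouth-down over the bare stud and press until it clicks, and keep pressing firmly after the click so that the rubber washer under it stays squeezed: finish like that, still holding the cap and pressing it down. Leave the pliers, the tool caddy and the dispenser where they are.

Things in the scene. Friction and masses are not known exactly. Their poses are not given: they have to be found in the camera images.
- maintainer: Black battery maintainer, fixed to the work surface: a box 170 mm (x) by 240 mm (y) by 60 mm high; origin under its centre, z up, y along the selector's track, growing joint values to +y. The bare stud and the capped one are on the half of the lid at +x, the selector at -x.
- cap_center (a point): Centre of the loose cap, half-way up: a plain grey plastic cylinder 36 mm across, 44 mm high, about 40 g, closed at the top, open underneath, standing mouth down on the white tile (8 mm thick, 200 by 160 mm). z is its axis, up. In the mouth, 4 mm above the rim, a bead of 20 mm clear diameter snaps over the stud's balls.
- stud_seat (a point): On the bare stud's axis, at the top of its free rubber washer (10 mm above the lid, 70 mm above the work surface). With the cap on the free washer its centre is 22 mm above this point. The balls are met with the rim some 13 mm above; the push rises to 8 to 14 N, drops suddenly (the click) with the rim about 6 mm above, and the balls then draw the cap down on to the washer.
- stud_tip (a point): Top of the bare stud, 22 mm above stud_seat: a steel post 12 mm in diameter with a coned tip. Four sprung steel balls bulge out round it, centred 11 mm above stud_seat, 25 mm across. It takes a cap up to about 3 mm off its axis.
- other_cap (a point): Centre of the fixed cap already on the other stud, the same shape and size as the loose cap, 140 mm from the bare stud. Nothing to do here.
- washer (a joint): How far the rubber washer (40 mm across) round the bare stud is squeezed down, m: 0 when free, at most 0.006. A spring of 2.5 N per mm: 0.004 means about 10 N, with the cap's rim as far below stud_seat. A clicked cap that is not pressed leaves it at about 0 to 0.0012; pressed firmly, it is at 0.003 to 0.006.
- selector (a joint): Position of the selector's grip on its track, m: 0 at the -y end, 0.08 at the +y end (y of maintainer). The white mark stands at 0.06. It moves with about 1.5 N of friction and stays where it is left.
- selector_top (a point): Centre of the top face of the selector's grip, an upright black block 28 mm (x) by 20 mm (y, along the track) and 40 mm high, standing on an aluminium track base 40 mm wide whose top lies 40 mm below this point. This point is 114.5 mm above the work surface.
- selector_mark (a point): Where selector_top is when the grip stands at the white mark (fixed on the maintainer): the mark is a pair of short white bars on the lid, one on each side of the track, in line with this point.
- pliers_center (a point): Steel pliers, 125 mm long and about 55 mm wide, 12 mm high, lying on the same tile as the cap, on its side away from the robot; the point lies near the middle, 6 mm above the tile. Leave alone.
- caddy: Red open tool caddy with a carrying bar, 220 by 130 mm, 140 mm high, to the left of the work; origin under its centre. Leave alone.
- dispenser: Stainless bolt dispenser with a clear window, about 130 by 100 mm, 170 mm high, to the right of the work; origin under its centre. Leave alone.
Mind the look-alikes: they are no part of the job. Of the things like the part that bears cap_center, leave any that is red or yellow; of the rest the smaller one is meant.

How it is judged:
On the way, in this order (a step that is already met when the one before it is completed fails the run):
1. the selector's grip stands at the white mark (value of joint selector between 0.052 and 0.068 m), for 0.3 s.
2. the cap has clicked over the balls of the bare stud (z of cap_center in the frame of stud_seat below 0.0245 m and horizontal distance between cap_center and stud_seat below 0.005 m and angle between cap_center's own z axis and vertical below 0.15 rad), for 0.2 s.
At the end, for the whole second after the job is handed in: Selector within 8 mm of the mark; cap snapped on the bare stud (rim at most 2.5 mm above the free washer, 5 mm off axis, tilt under 0.15 rad); fingers still on the cap (over 1 N) and pressing so that the washer stays squeezed more than 2 mm (5 N) (all of step 1 and all of step 2 and value of joint washer above 0.002 m and contact force between the fingers and cap above 1 N); the arm keeps its last pose, push and grip.
It fails at once if the pliers, the caddy or the dispenser is moved more than 30 mm (distance of any of pliers_center, caddy, dispenser from where it was at the start of the episode above 0.03 m).
It also fails if it takes over 54 s, if anything falls off the work surface, if the arm or the gripper's body presses on something with over 40 N, if the wrist force passes 120 N, or if a joint passes its speed limit or range.

### The arm

A 6-joint arm with a two-finger parallel gripper is mounted at the origin on the work surface. World frame = base frame: x ahead of the robot, y to its left, z up, the work surface at z = 0. Lengths are in m, angles in rad, forces in N, time in s.
With the tool pointing down it reaches from about 0.3 to 0.775 m from the base axis. Payload 14.6 kg.
Tool frame: the origin (TCP) lies on the centre line of the jaws, within the pads' length; the fingertips stand ctrl.tcp_to_tips ahead of it and the grasp point (between the pads) lies 2 mm behind it (ctrl.tcp_to_tips is the distance from the TCP to the fingertips, in m); z points along the fingers, y is the line along which they close (so a half turn about z gives the same grasp; the last joint's range is limited). The gripper opens to 94 mm and grips with 3 to 60 N. Pads are 16 mm wide; open, the fingers measure 119 mm over their backs; the gripper's body (75 mm by 177 mm) begins 78 mm behind the grasp point.
Start: joints at [-1.368, 0.3, 1.521, -0, 1.321, -0.067], TCP at [0.147, -0.53, 0.222] pointing down, gripper open.
Joint ranges: [-3.03, 3.03], [-0.79, 2.21], [0.23, 2.52], [-1.04, 4.18], [0, 3.07], [-2.55, 2.55]. Speed limits (rad/s): [2.22, 2.22, 2.57, 3.14, 3.14, 3.14].

### API

Orientations are given as [roll, pitch, yaw] about the fixed x, y, z axes, in that order (R = Rz(yaw) Ry(pitch) Rx(roll)).
In Python, from station import telemetry, viewer, hand_in, ctrl gives the robot as it stands.
- The arm moves only by the tool step_arm, never from a script. Its argument "plan" is a list of rows, each an object of numbers: "dx", "dy", "dz": the shift along the tool's x, y, z scaled (see below); "rx", "ry", "rz": the turn, a rotation vector about the tool's x, y, z scaled (see below); "claw": the closure, from 0 (fully open) to 1 (shut). In form: [{"dx": .., "dy": .., "dz": .., "rx": .., "ry": .., "rz": .., "claw": ..}, ...]. A call has 1 to 10 rows; each row shifts and turns the commanded pose from where the row before left it, along the tool's axes as they then stand; what a row does not reach is not made up. The controller multiplies each number of a shift by 0.1 m and each number of a turn by 90 degrees. A row lasts 1/10 s, in which the tool goes at most 50 mm and 8.59 degrees, less where a joint would pass 70% of its speed; a pose out of reach is approached as far as the arm can. A call with a number of a shift or a turn outside -1 to 1 is refused whole. A call with a gripper value outside its range is refused whole. The fingers move at their own pace and stop on an object; "grip_force" is the grip in N (left out, the last holds). Time passes only in rows, so rows that do not move let the fingers close. It gives the time, the measured TCP pose, the force, the opening and the grip force at its end, in the units of the state.
- telemetry.get_obs(): the state, without advancing time (a new reading comes with each control period).
- viewer.camera(name): name is "side" or "top" or "wrist"; returns a dict with "img" (480x640x3 uint8, red, green, blue), "z_map" (480x640 float32, m along the optical axis (not along the pixel's ray), 0 where there is no reading), "fx", "fy", "cx", "cy" (pixels), "R" (3x3) and "t" (3): a world point X has camera coordinates R X + t; the wrist camera has in their place "tool_from_camera" (4x4, takes a point from camera to tool coordinates, whose origin is the TCP and whose axes are the flange's). Camera axes: x right, y down, z forward; pixel columns grow to the right and rows downward; lengths in m; the calibration is good to about 2 mm. A picture is of the moment at which its call begins: read the wrist's pose just before it.
- hand_in(): hands the job in; it is judged then, once.
Trained networks look in a picture, given as the dict that the camera call returned (one of the last four; its "shot" number tells which), for a name from the list of things; names that differ only in an ending like _2 or _b are one class to them, and where a whole thing is asked for, a point or a joint stands for the part that bears it (a point fixed in the world has none). Each returns a list of dicts, best first, with "score" (0 to 1); they miss things now and then, are a little off and sometimes report something else, mostly with a low value. They report only what shows in the picture. A call takes as long as a camera call. They do not tell look-alikes from the thing itself.
- viewer.recognise(target, picture): "rect" ([left, top, right, bottom] in pixels, round what is visible of it).
The state is a dict: "time_s": time; "qpos": joint angles; "joint_vel": joint speeds; "tau": joint torques, N m; "ee_pos": TCP position; "eef_rot": TCP orientation; "force": force on the tool from outside, world axes, zero at the start; "moment": the same for the moment, N m; "grip_width": finger opening in m; "grip_force": force on a finger pad.
Only numpy, scipy, OpenCV 4.12 (cv2) and the standard library are available. Lean on these libraries where they do the work, as an engineer would, in place of code of your own. Each camera call takes 0.05 s, during which the arm holds its last target. There are 200 camera calls.

## Working session

There is one attempt and no reset: what is moved stays moved. The work goes in short steps, Python scripts to look and compute and a tool call to move; the robot and the scene stay as the last step left them, time stands still between calls to the robot, and variables do not carry over. Pictures are saved under pics/ and viewed, at most 10 in all, crops included, and the job is handed in when it is done.

Besides the shell and the picture viewer there is one more tool, called as name([rows], argument=value, ...), one row to a line, values as JSON. step_arm: Moves the arm, as the interface text tells. Shifts and turns lie within -1 to 1; 1 stands for 0.1 m of shift or 90 degrees of turn. Its arguments: {"type":"object","properties":{"plan":{"type":"array"},"grip_force":{"type":"number"}},"required":["plan"]}

```bash
mkdir -p pics; cat > h.py <<'E'
import numpy as np, cv2
from station import telemetry, viewer, hand_in, ctrl
def world(p,u,v,z=None):
    z=p["z_map"][int(v),int(u)] if z is None else z
    c=np.array([(u-p["cx"])/p["fx"]*z,(v-p["cy"])/p["fy"]*z,z])
    return p["R"].T@(c-p["t"])
def cloud(p):
    v,u=np.mgrid[:480,:640]; z=p["z_map"]
    c=np.stack([(u-p["cx"])/p["fx"]*z,(v-p["cy"])/p["fy"]*z,z],-1)
    return (c-p["t"])@p["R"]
def save(p,n): cv2.imwrite("pics/"+n,cv2.cvtColor(p["img"],cv2.COLOR_RGB2BGR))
E
python3 - <<'E'
from h import *
o=telemetry.get_obs();print(o, ctrl.tcp_to_tips)
for n in("top","side"):
    p=viewer.camera(n);save(p,n+".png")
    print(n,p["fx"],p["R"].round(3).tolist(),p["t"])
    np.savez(n+".npz",**{k:v for k,v in p.items()})
    for t in["cap_center","stud_seat","stud_tip","other_cap","selector_top","selector_mark","maintainer","pliers_center","caddy","dispenser"]:
        try:
            for d in viewer.recognise(t,p)[:4]:
                r=np.array(d["rect"]);u,v=(r[:2]+r[2:])/2;print(t,round(d["score"],2),r.round().tolist(),world(p,u,v).round(3))
        except Exception as e: print(t,e)
E
```

```text
{'time_s': 0.0, 'qpos': array([-1.36762207e+00,  3.00457901e-01,  1.52159452e+00, -2.85778613e-05,
        1.32071238e+00, -6.66017953e-02]), 'joint_vel': array([ 0.00074112,  0.00044986,  0.00135255, -0.00039642, -0.00096252,
       -0.00105299]), 'tau': array([-1.79866092e-04, -5.31812167e+01, -3.52737522e+01,  7.08525768e-02,
        2.44601921e-02, -1.08668087e-04]), 'ee_pos': array([ 0.14652194, -0.52986186,  0.22188788]), 'eef_rot': array([-3.14042126e+00, -5.03904419e-05,  2.69783107e-01]), 'force': array([ 0.19784409,  0.40237567, -0.42959495]), 'moment': array([-0.02369158, -0.05387286,  0.01202819]), 'grip_force': 0.0, 'grip_width': 0.09400090004124116} 0.017
top 583.8297514581105 [[-0.01, -1.0, 0.007], [-0.988, 0.008, -0.156], [0.156, -0.009, -0.988]] [-0.00748373  0.49137409  1.55404463]
cap_center 0.74 [396.0, 245.0, 406.0, 253.0] [ 0.449 -0.234  0.049]
cap_center 0.6 [392.0, 277.0, 408.0, 297.0] [ 0.346 -0.226  0.065]
cap_center 0.51 [435.0, 276.0, 455.0, 302.0] [ 0.341 -0.347  0.053]
cap_center 0.44 [434.0, 231.0, 448.0, 240.0] [ 0.486 -0.344  0.045]
stud_seat 0.77 [20
[... 996 characters left out ...]
 325.0, 378.0, 353.0] [ 0.443 -0.248  0.052]
stud_seat 0.69 [269.0, 186.0, 376.0, 267.0] [0.509 0.109 0.077]
stud_tip 0.65 [271.0, 188.0, 378.0, 268.0] [0.513 0.105 0.072]
other_cap 0.64 [269.0, 187.0, 376.0, 268.0] [0.508 0.107 0.075]
selector_top 0.62 [306.0, 204.0, 320.0, 224.0] [0.495 0.13  0.106]
selector_mark 0.57 [271.0, 185.0, 376.0, 263.0] [0.517 0.121 0.074]
maintainer 0.69 [273.0, 186.0, 376.0, 266.0] [0.515 0.112 0.073]
maintainer 0.54 [457.0, 339.0, 541.0, 454.0] [ 0.535 -0.524  0.146]
pliers_center 0.6 [400.0, 301.0, 440.0, 353.0] [ 0.58  -0.238  0.013]
caddy 0.93 [232.0, 128.0, 318.0, 198.0] [0.53  0.496 0.048]
dispenser 0.77 [459.0, 341.0, 542.0, 454.0] [ 0.534 -0.528  0.148]
```

```bash
python3 - <<'E'
import cv2
a=cv2.imread("pics/top.png");b=cv2.imread("pics/side.png")
x=cv2.resize(a[165:310,190:470],(800,414),interpolation=cv2.INTER_CUBIC)
cv2.imwrite("pics/t2.png",x)
cv2.imwrite("pics/s2.png",cv2.resize(b[170:430,260:480],(508,600),interpolation=cv2.INTER_CUBIC))
E
```

```text
(no output)
```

View pics/t2.png

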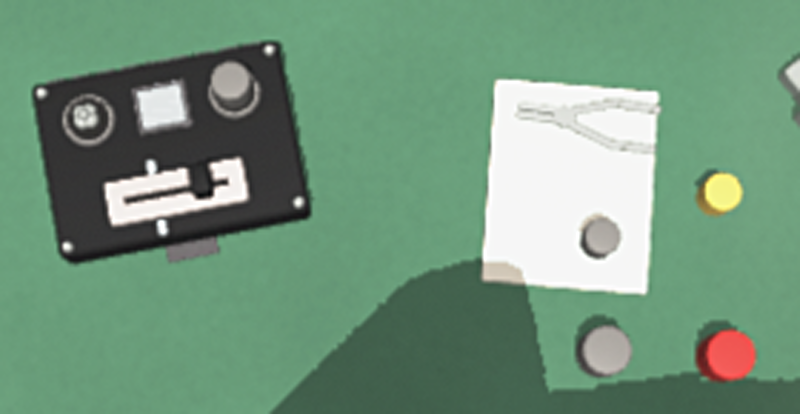

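View pics/s2.png

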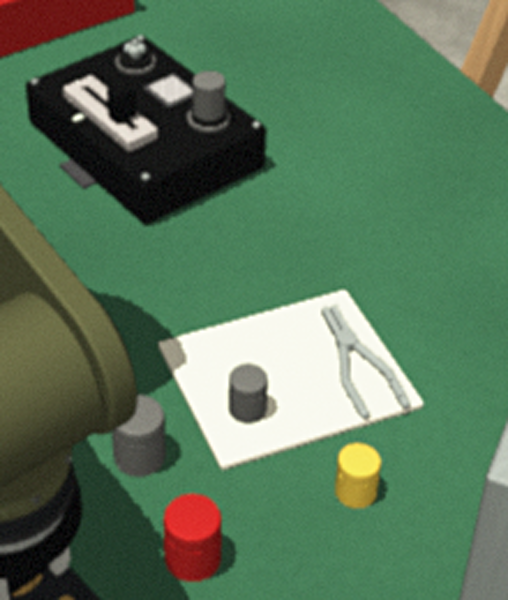

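The top picture shows four caps: small grey on the tile at full-frame (401,249), larger grey at (400,287), red at (445,289) and yellow at (441,235). The smaller, non-coloured one, on the white tile, is meant, and both crops confirm it. The bare stud is at about (220,206), and the selector grip at (261,228). The mark is near (244,233).

```bash
cat > m.py <<'E'
from h import *
def blob(W,box,zr):
    m=(W[...,0]>box[0])&(W[...,0]<box[1])&(W[...,1]>box[2])&(W[...,1]<box[3])&(W[...,2]>zr[0])&(W[...,2]<zr[1])
    return W[m]
def rep(n,P):
    if len(P)<4: print(n,len(P));return
    r=cv2.minEnclosingCircle(P[:,:2].astype(np.float32)); q=cv2.minAreaRect(P[:,:2].astype(np.float32))
    print(n,len(P),"mean",P.mean(0).round(4),"circ",np.round(r[0],4),round(r[1],4),"rect",np.round(q[0],4),np.round(q[1],4),round(q[2],1))
E
python3 - <<'E'
from m import *
for n in("top","side"):
    p=dict(np.load(n+".npz",allow_pickle=True)); W=cloud(p)
    W[p["z_map"]==0]=9
    print(n)
    rep("lid",blob(W,(.38,.7,0,.35),(.052,.066)))
    rep("sel",blob(W,(.4,.55,.03,.3),(.100,.125)))
    rep("studs hi L",blob(W,(.54,.7,.17,.35),(.082,.13)))
    rep("studs hi R",blob(W,(.54,.7,0.0,.17),(.100,.13)))
    rep("cap",blob(W,(.40,.5,-.29,-.19),(.045,.06)))
    rep("capbig",blob(W,(.28,.4,-.29,-.19),(.045,.09)))
p=np.load("top.npz",allow_pickle=True)
I=p["img"][165:265,190:310].astype(int);g=I.min(2)
for t,(u,v) in dict(markA=(243,223),markB=(246.7,244.7),screw1=(204,197),screw2=(284,182),screw3=(213,251),screw4=(294.5,236),stud=(220,206)).items():
    z=.0602 if t!="stud" else .09
    d=p["R"].T@np.array([(u-p["cx"])/p["fx"],(v-p["cy"])/p["fy"],1]); c=-p["R"].T@p["t"]
    print(t,(c+d*(z-c[2])/d[2]).round(4))
E
```

```text
top
lid 4032 mean [0.5419 0.1781 0.0601] circ [0.5412 0.1777] 0.1444 rect [0.5418 0.1776] [0.1731 0.2402] 10.7
sel 85 mean [0.5006 0.1434 0.1137] circ [0.5011 0.1431] 0.0145 rect [0.5008 0.1436] [0.0284 0.02  ] 14.0
studs hi L 49 mean [0.5663 0.2524 0.0879] circ [0.5669 0.2533] 0.0118 rect [0.5668 0.2525] [0.0214 0.0187] 2.6
studs hi R 149 mean [0.5912 0.1151 0.1139] circ [0.5918 0.1161] 0.0184 rect [0.5918 0.1147] [0.0334 0.0327] 88.5
cap 129 mean [ 0.4537 -0.2318  0.0523] circ [ 0.4531 -0.2328] 0.0187 rect [ 0.4535 -0.2317] [0.0323 0.0361] 44.1
capbig 241 mean [ 0.3456 -0.231   0.0567] circ [ 0.3446 -0.2316] 0.0235 rect [ 0.3461 -0.2313] [0.0457 0.0428] 89.1
side
lid 2626 mean [0.5314 0.1553 0.0606] circ [0.5364 0.1726] 0.145 rect [0.5353 0.176 ] [0.1734 0.2481] 10.8
sel 107 mean [0.4954 0.139  0.1105] circ [0.4963 0.141 ] 0.0157 rect [0.496  0.1418] [0.0301 0.0217] 9.9
studs hi L 39 mean [0.5611 0.2495 0.0874] circ [0.5621 0.2507] 0.0122 rect [0.5618 0.2504] [0.0201 0.0217] 69.7
studs hi R 156 mean [0.5865 0.1103 0.1113] circ [0.5887 0.1139] 0.0206 rect [0.5882 0.1141] [0.0388 0.0353] 36.7
cap 209 mean [ 0.4488 -0.2355  0.0522] circ [ 0.45   -0.2338] 0.0196 rect [ 0.4499 -0.2343] [0.0361 0.0345] 18.4
capbig 290 mean [ 0.3438 -0.2417  0.0558] circ [ 0.3426 -0.2344] 0.0237 rect [ 0.3449 -0.2385] [0.0467 0.0354] 29.3
markA [0.5218 0.1922 0.0602]
markB [0.4626 0.1816 0.0602]
screw1 [0.5944 0.2987 0.0602]
screw2 [0.6346 0.0816 0.0602]
screw3 [0.4464 0.2715 0.0602]
screw4 [0.4852 0.0534 0.0602]
stud [0.5628 0.25   0.09  ]
```

step_arm([
  {"rz": 0.053, "claw": 0},
  {"dx": 0.28, "dy": -0.36},
  {"dx": 0.28, "dy": -0.36},
  {"dx": 0.28, "dy": -0.36},
  {"dx": 0.28, "dy": -0.36},
  {"dx": 0.28, "dy": -0.36},
  {"dx": 0.28, "dy": -0.36},
  {"dx": 0.28, "dy": -0.36},
  {"dx": 0.28, "dy": -0.36},
  {"dx": 0.28, "dy": -0.36},
])

```text
$.plan[0]: bad value
```

step_arm([
  {"dx": 0, "dy": 0, "dz": 0, "rx": 0, "ry": 0, "rz": 0.053, "claw": 0},
  {"dx": 0.28, "dy": -0.36, "dz": 0, "rx": 0, "ry": 0, "rz": 0, "claw": 0},
  {"dx": 0.28, "dy": -0.36, "dz": 0, "rx": 0, "ry": 0, "rz": 0, "claw": 0},
  {"dx": 0.28, "dy": -0.36, "dz": 0, "rx": 0, "ry": 0, "rz": 0, "claw": 0},
  {"dx": 0.28, "dy": -0.36, "dz": 0, "rx": 0, "ry": 0, "rz": 0, "claw": 0},
  {"dx": 0.28, "dy": -0.36, "dz": 0, "rx": 0, "ry": 0, "rz": 0, "claw": 0},
  {"dx": 0.28, "dy": -0.36, "dz": 0, "rx": 0, "ry": 0, "rz": 0, "claw": 0},
  {"dx": 0.28, "dy": -0.36, "dz": 0, "rx": 0, "ry": 0, "rz": 0, "claw": 0},
  {"dx": 0.28, "dy": -0.36, "dz": 0, "rx": 0, "ry": 0, "rz": 0, "claw": 0},
  {"dx": 0.28, "dy": -0.36, "dz": 0, "rx": 0, "ry": 0, "rz": 0, "claw": 0},
])

```text
time_s: 2.1
ee_pos: [0.3346, -0.1633, 0.2228]
eef_rot: [3.141, -0.001, 0.186]
force: [0.6, -0.2, 0.1]
grip_width: 0.0938
grip_force: 0.0
```

step_arm([
  {"dx": 0.274, "dy": -0.338, "dz": 0, "rx": 0, "ry": 0, "rz": 0, "claw": 0},
  {"dx": 0.274, "dy": -0.338, "dz": 0, "rx": 0, "ry": 0, "rz": 0, "claw": 0},
  {"dx": 0.274, "dy": -0.338, "dz": 0, "rx": 0, "ry": 0, "rz": 0, "claw": 0},
  {"dx": 0.274, "dy": -0.338, "dz": 0, "rx": 0, "ry": 0, "rz": 0, "claw": 0},
  {"dx": 0.274, "dy": -0.338, "dz": 0, "rx": 0, "ry": 0, "rz": 0, "claw": 0},
  {"dx": 0.274, "dy": -0.338, "dz": 0, "rx": 0, "ry": 0, "rz": 0, "claw": 0},
  {"dx": 0.274, "dy": -0.338, "dz": 0, "rx": 0, "ry": 0, "rz": 0, "claw": 0},
  {"dx": 0.274, "dy": -0.338, "dz": 0, "rx": 0, "ry": 0, "rz": 0, "claw": 0},
  {"dx": 0, "dy": 0, "dz": 0, "rx": 0, "ry": 0, "rz": 0, "claw": 0},
  {"dx": 0, "dy": 0, "dz": 0, "rx": 0, "ry": 0, "rz": 0, "claw": 0},
])

```text
time_s: 3.1
ee_pos: [0.4992, 0.1417, 0.222]
eef_rot: [3.141, 0.001, 0.188]
force: [-0.1, -0.3, -0.7]
grip_width: 0.0938
grip_force: 0.0
```

```bash
cat >> m.py <<'E'
from scipy.spatial.transform import Rotation
def wrist(name):
    o=telemetry.get_obs(); p=viewer.camera("wrist"); save(p,name)
    T=p["tool_from_camera"]; z=p["z_map"]; v,u=np.mgrid[:480,:640]
    c=np.stack([(u-p["cx"])/p["fx"]*z,(v-p["cy"])/p["fy"]*z,z],-1)
    R=Rotation.from_euler("xyz",o["eef_rot"]).as_matrix()
    W=(c@T[:3,:3].T+T[:3,3])@R.T+o["ee_pos"]; W[z==0]=9
    p["Rw"]=R@T[:3,:3]; p["cw"]=R@T[:3,3]+o["ee_pos"]; p["obs"]=o
    return p,W
def onplane(p,u,v,z):
    d=p["Rw"]@np.array([(u-p["cx"])/p["fx"],(v-p["cy"])/p["fy"],1]); return p["cw"]+d*(z-p["cw"][2])/d[2]
E
python3 - <<'E'
from m import *
p,W=wrist("w1.png"); o=p["obs"]
print(o["time_s"],o["ee_pos"],o["eef_rot"],p["fx"],p["tool_from_camera"].round(3).tolist())
rep("sel",blob(W,(.4,.55,.03,.3),(.105,.125)))
rep("lid",blob(W,(.3,.75,-.05,.45),(.054,.066)))
rep("studs hi L",blob(W,(.53,.7,.18,.35),(.079,.13)))
rep("stud tip",blob(W,(.53,.7,.18,.35),(.088,.13)))
rep("studs hi R",blob(W,(.54,.7,0.0,.17),(.105,.13)))
E
```

```text
3.1 [0.49917856 0.1417227  0.22197226] [3.14142239e+00 1.00007141e-03 1.87998010e-01] 340.65387840473227 [[0.0, -0.964, -0.267, 0.076], [1.0, 0.0, 0.0, 0.0], [-0.0, -0.267, 0.964, -0.164], [0.0, 0.0, 0.0, 1.0]]
sel 784 mean [0.5002 0.1428 0.115 ] circ [0.4987 0.1424] 0.0155 rect [0.4992 0.1426] [0.0269 0.0194] 10.9
lid 37069 mean [0.5474 0.1919 0.0614] circ [0.524  0.2551] 0.215 rect [0.5356 0.2495] [0.2005 0.4065] 2.2
studs hi L 617 mean [0.5646 0.2502 0.088 ] circ [0.5643 0.2511] 0.0123 rect [0.5643 0.2517] [0.0212 0.0217] 10.4
stud tip 297 mean [0.5644 0.2513 0.0902] circ [0.5643 0.2518] 0.0102 rect [0.5644 0.2512] [0.0168 0.0171] 15.4
studs hi R 1782 mean [0.5899 0.1151 0.1152] circ [0.59   0.1144] 0.018 rect [0.5901 0.1149] [0.0352 0.0346] 11.0
```

View pics/w1.png

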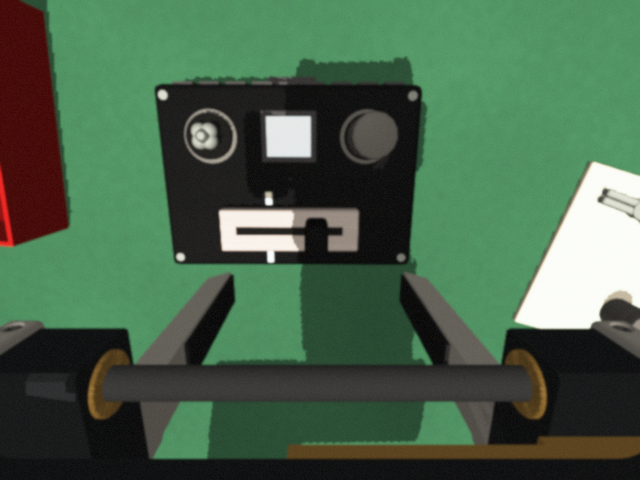

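The picture shows the stud at (203,134), the selector grip at (316,225) and the mark bars at (268,198) and (270,257). The grip has to move 45 mm toward the mark.

step_arm([
  {"dx": 0, "dy": 0, "dz": 0.3, "rx": 0, "ry": 0, "rz": 0, "claw": 0},
  {"dx": 0, "dy": 0, "dz": 0.3, "rx": 0, "ry": 0, "rz": 0, "claw": 0},
  {"dx": 0, "dy": 0, "dz": 0.3, "rx": 0, "ry": 0, "rz": 0, "claw": 0},
  {"dx": 0, "dy": 0, "dz": 0.3, "rx": 0, "ry": 0, "rz": 0, "claw": 0},
  {"dx": 0, "dy": 0, "dz": 0, "rx": 0, "ry": 0, "rz": 0, "claw": 1},
  {"dx": 0, "dy": 0, "dz": 0, "rx": 0, "ry": 0, "rz": 0, "claw": 1},
  {"dx": 0, "dy": 0, "dz": 0, "rx": 0, "ry": 0, "rz": 0, "claw": 1},
  {"dx": 0, "dy": 0, "dz": 0, "rx": 0, "ry": 0, "rz": 0, "claw": 1},
  {"dx": 0, "dy": 0, "dz": 0, "rx": 0, "ry": 0, "rz": 0, "claw": 1},
  {"dx": 0, "dy": 0, "dz": 0, "rx": 0, "ry": 0, "rz": 0, "claw": 1},
], grip_force=8)

```text
time_s: 4.15
ee_pos: [0.4996, 0.1414, 0.103]
eef_rot: [-3.142, -0.001, 0.187]
force: [0.3, 0.1, 0.3]
grip_width: 0.0495
grip_force: 0.0
```

step_arm([
  {"dx": 0, "dy": 0, "dz": 0, "rx": 0, "ry": 0, "rz": 0, "claw": 1},
  {"dx": 0, "dy": 0, "dz": 0, "rx": 0, "ry": 0, "rz": 0, "claw": 1},
  {"dx": 0, "dy": 0, "dz": 0, "rx": 0, "ry": 0, "rz": 0, "claw": 1},
  {"dx": 0, "dy": 0, "dz": 0, "rx": 0, "ry": 0, "rz": 0, "claw": 1},
  {"dx": 0, "dy": 0, "dz": 0, "rx": 0, "ry": 0, "rz": 0, "claw": 1},
  {"dx": 0, "dy": -0.09, "dz": 0, "rx": 0, "ry": 0, "rz": 0, "claw": 1},
  {"dx": 0, "dy": -0.09, "dz": 0, "rx": 0, "ry": 0, "rz": 0, "claw": 1},
  {"dx": 0, "dy": -0.09, "dz": 0, "rx": 0, "ry": 0, "rz": 0, "claw": 1},
  {"dx": 0, "dy": -0.09, "dz": 0, "rx": 0, "ry": 0, "rz": 0, "claw": 1},
  {"dx": 0, "dy": -0.09, "dz": 0, "rx": 0, "ry": 0, "rz": 0, "claw": 1},
])

```text
time_s: 5.15
ee_pos: [0.4909, 0.1865, 0.1025]
eef_rot: [3.142, -0.0, 0.187]
force: [2.2, -2.2, -0.7]
grip_width: 0.0199
grip_force: 8.0
```

step_arm([
  {"dx": 0, "dy": 0, "dz": 0, "rx": 0, "ry": 0, "rz": 0, "claw": 1},
  {"dx": 0, "dy": 0, "dz": 0, "rx": 0, "ry": 0, "rz": 0, "claw": 1},
])

```text
time_s: 5.35
ee_pos: [0.491, 0.1861, 0.1024]
eef_rot: [-3.141, -0.0, 0.187]
force: [0.6, 2.0, -1.6]
grip_width: 0.02
grip_force: 8.0
```

step_arm([
  {"dx": 0, "dy": 0, "dz": 0, "rx": 0, "ry": 0, "rz": 0, "claw": 0},
  {"dx": 0, "dy": 0, "dz": 0, "rx": 0, "ry": 0, "rz": 0, "claw": 0},
  {"dx": 0, "dy": 0, "dz": 0, "rx": 0, "ry": 0, "rz": 0, "claw": 0},
  {"dx": 0, "dy": 0, "dz": -0.3, "rx": 0, "ry": 0, "rz": 0, "claw": 0},
  {"dx": 0, "dy": 0, "dz": -0.4, "rx": 0, "ry": 0, "rz": 0, "claw": 0},
  {"dx": 0, "dy": 0, "dz": -0.4, "rx": 0, "ry": 0, "rz": 0, "claw": 0},
  {"dx": 0, "dy": 0, "dz": 0, "rx": 0, "ry": 0, "rz": 0, "claw": 0},
  {"dx": 0, "dy": 0, "dz": 0, "rx": 0, "ry": 0, "rz": 0, "claw": 0},
])

```text
time_s: 6.15
ee_pos: [0.4911, 0.1855, 0.2127]
eef_rot: [-3.141, -0.001, 0.186]
force: [0.2, -0.4, -0.3]
grip_width: 0.0803
grip_force: 0.0
```

```bash
python3 - <<'E'
from m import *
p,W=wrist("w2.png"); o=p["obs"]
print(o["time_s"],o["ee_pos"],o["eef_rot"])
np.savez("w2.npz",img=p["img"],W=W)
rep("sel",blob(W,(.4,.54,.03,.3),(.105,.125)))
rep("stud tip",blob(W,(.53,.7,.18,.35),(.088,.13)))
rep("studs hi L",blob(W,(.53,.7,.18,.35),(.079,.13)))
rep("studs hi R",blob(W,(.54,.7,0.0,.17),(.105,.13)))
rep("cap",blob(W,(.38,.52,-.3,-.17),(.045,.06)))
g=p["img"].min(2)
m=(g>150)&(abs(W[...,2]-.061)<.006)
n,l,s,c=cv2.connectedComponentsWithStats(m.astype(np.uint8))
for i in range(1,n):
    if s[i,4]>15: print(s[i],onplane(p,*c[i],.0605).round(4))
E
```

```text
6.15 [0.49109244 0.18548056 0.21265995] [-3.14147992e+00 -1.02729269e-03  1.86306753e-01]
sel 837 mean [0.4921 0.1862 0.1149] circ [0.4909 0.1863] 0.0151 rect [0.491  0.1859] [0.027  0.0196] 10.5
stud tip 304 mean [0.5644 0.2517 0.0903] circ [0.5644 0.2525] 0.0104 rect [0.5645 0.2518] [0.017  0.0169] 11.4
studs hi L 647 mean [0.5644 0.251  0.0881] circ [0.5642 0.2519] 0.0124 rect [0.5643 0.2517] [0.0213 0.0214] 11.0
studs hi R 1994 mean [0.5898 0.116  0.1149] circ [0.59   0.1147] 0.0181 rect [0.5899 0.1152] [0.0348 0.0349] 57.6
cap 0
[204  88  12  13 117] [0.591  0.2981 0.0605]
[462  89  11  12 109] [0.6319 0.0803 0.0605]
[231 108  53  55 419] [0.5699 0.2541 0.0605]
[392 110  31  30  95] [0.6004 0.129  0.0605]
[ 314  115   49   45 2150] [0.5771 0.1826 0.0605]
[392 141  29  23  65] [0.5728 0.1226 0.0605]
[311 193   8  15 111] [0.5177 0.1924 0.0605]
[265 220   1  18  18] [0.4821 0.2338 0.0605]
[266 245  38  11  81] [0.4602 0.2126 0.0605]
[330 254  75   1  75] [0.4752 0.1325 0.0605]
[218 256  10  10  83] [0.4425 0.2702 0.0605]
[444 256  11  10  83] [0.4834 0.0525 0.0605]
[312 261   7   6  38] [0.4562 0.1805 0.0605]
```

View pics/w2.png

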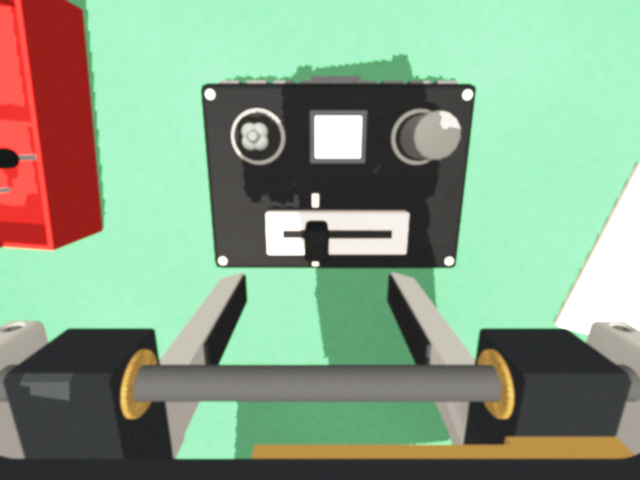

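The picture shows the grip at (316,235), between the mark bars at (315,200) and (315,263), so the selector is placed. Next is the cap.

step_arm([
  {"dx": -0.13, "dy": 0.448, "dz": 0, "rx": 0, "ry": 0, "rz": 0, "claw": 0},
  {"dx": -0.13, "dy": 0.448, "dz": 0, "rx": 0, "ry": 0, "rz": 0, "claw": 0},
  {"dx": -0.13, "dy": 0.448, "dz": 0, "rx": 0, "ry": 0, "rz": 0, "claw": 0},
  {"dx": -0.13, "dy": 0.448, "dz": 0, "rx": 0, "ry": 0, "rz": 0, "claw": 0},
  {"dx": -0.13, "dy": 0.448, "dz": 0, "rx": 0, "ry": 0, "rz": 0, "claw": 0},
  {"dx": -0.13, "dy": 0.448, "dz": 0, "rx": 0, "ry": 0, "rz": 0, "claw": 0},
  {"dx": -0.13, "dy": 0.448, "dz": 0, "rx": 0, "ry": 0, "rz": 0, "claw": 0},
  {"dx": -0.13, "dy": 0.448, "dz": 0, "rx": 0, "ry": 0, "rz": 0, "claw": 0},
  {"dx": -0.13, "dy": 0.448, "dz": 0, "rx": 0, "ry": 0, "rz": 0, "claw": 0},
  {"dx": 0, "dy": 0, "dz": 0, "rx": 0, "ry": 0, "rz": 0, "claw": 0},
])

```text
time_s: 7.2
ee_pos: [0.4494, -0.2362, 0.2105]
eef_rot: [-3.14, 0.002, 0.182]
force: [0.3, -0.2, -1.0]
grip_width: 0.0937
grip_force: 0.0
```

step_arm([
  {"dx": 0, "dy": 0, "dz": 0, "rx": 0, "ry": 0, "rz": 0, "claw": 0},
])

```text
time_s: 7.3
ee_pos: [0.4501, -0.2326, 0.2108]
eef_rot: [-3.14, 0.002, 0.185]
force: [0.1, 0.4, 0.4]
grip_width: 0.0938
grip_force: 0.0
```

```bash
python3 - <<'E'
from m import *
p,W=wrist("w3.png"); o=p["obs"]
print(o["time_s"],o["ee_pos"],o["eef_rot"])
rep("cap",blob(W,(.40,.5,-.29,-.18),(.047,.06)))
rep("tile",blob(W,(.3,.7,-.4,-.05),(.005,.0105)))
for d in viewer.recognise("cap_center",p): print(d)
E
```

```text
7.3 [ 0.45011542 -0.23264251  0.21083127] [-3.13955392e+00  2.08662580e-03  1.84539002e-01]
cap 1022 mean [ 0.4523 -0.2339  0.0532] circ [ 0.4516 -0.2342] 0.0179 rect [ 0.452  -0.2344] [0.0342 0.0351] 10.3
tile 23600 mean [ 0.5101 -0.2068  0.0093] circ [ 0.4718 -0.234 ] 0.1701 rect [ 0.4712 -0.2443] [0.236  0.2664] 84.7
{'rect': [281.3, 283.4, 321.9, 344.7], 'score': 0.96}
{'rect': [302.3, 204.9, 337.1, 242.1], 'score': 0.85}
{'rect': [413.4, 178.6, 462.0, 217.3], 'score': 0.67}
{'rect': [377.7, 305.4, 426.7, 360.3], 'score': 0.66}
```

View pics/w3.png

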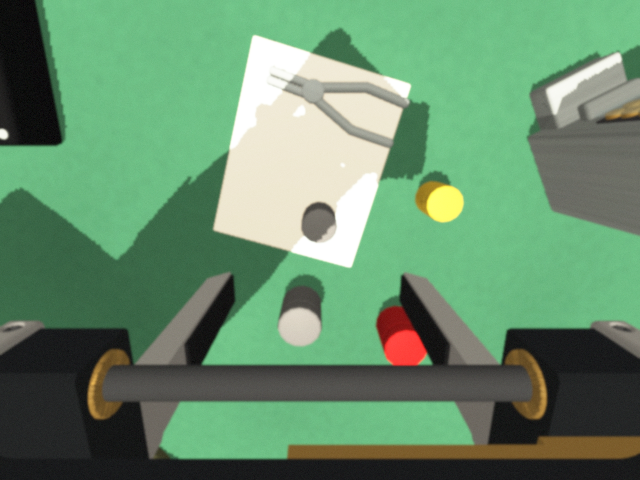

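The target grey cap is at (319,221) on the tile. The larger grey cap is at (300,315) off the tile, yellow at (440,202) and red at (402,335).

step_arm([
  {"dx": 0.014, "dy": 0.02, "dz": 0.35, "rx": 0, "ry": 0, "rz": 0, "claw": 0},
  {"dx": 0, "dy": 0, "dz": 0.35, "rx": 0, "ry": 0, "rz": 0, "claw": 0},
  {"dx": 0, "dy": 0, "dz": 0.35, "rx": 0, "ry": 0, "rz": 0, "claw": 0},
  {"dx": 0, "dy": 0, "dz": 0.35, "rx": 0, "ry": 0, "rz": 0, "claw": 0},
  {"dx": 0, "dy": 0, "dz": 0.2, "rx": 0, "ry": 0, "rz": 0, "claw": 0},
  {"dx": 0, "dy": 0, "dz": 0.13, "rx": 0, "ry": 0, "rz": 0, "claw": 0},
  {"dx": 0, "dy": 0, "dz": 0, "rx": 0, "ry": 0, "rz": 0, "claw": 0},
  {"dx": 0, "dy": 0, "dz": 0, "rx": 0, "ry": 0, "rz": 0, "claw": 0},
])

```text
time_s: 8.2
ee_pos: [0.4531, -0.2337, 0.0402]
eef_rot: [3.141, -0.001, 0.187]
force: [1.1, 0.1, 0.3]
grip_width: 0.0941
grip_force: 0.0
```

step_arm([
  {"dx": 0, "dy": 0, "dz": 0, "rx": 0, "ry": 0, "rz": 0, "claw": 1},
  {"dx": 0, "dy": 0, "dz": 0, "rx": 0, "ry": 0, "rz": 0, "claw": 1},
  {"dx": 0, "dy": 0, "dz": 0, "rx": 0, "ry": 0, "rz": 0, "claw": 1},
  {"dx": 0, "dy": 0, "dz": 0, "rx": 0, "ry": 0, "rz": 0, "claw": 1},
  {"dx": 0, "dy": 0, "dz": 0, "rx": 0, "ry": 0, "rz": 0, "claw": 1},
  {"dx": 0, "dy": 0, "dz": 0, "rx": 0, "ry": 0, "rz": 0, "claw": 1},
  {"dx": 0, "dy": 0, "dz": 0, "rx": 0, "ry": 0, "rz": 0, "claw": 1},
  {"dx": 0, "dy": 0, "dz": 0, "rx": 0, "ry": 0, "rz": 0, "claw": 1},
  {"dx": 0, "dy": 0, "dz": 0, "rx": 0, "ry": 0, "rz": 0, "claw": 1},
  {"dx": 0, "dy": 0, "dz": 0, "rx": 0, "ry": 0, "rz": 0, "claw": 1},
], grip_force=50)

```text
time_s: 9.2
ee_pos: [0.4526, -0.234, 0.0394]
eef_rot: [-3.142, 0.0, 0.186]
force: [0.3, -0.3, -0.6]
grip_width: 0.0355
grip_force: 50.0
```

step_arm([
  {"dx": 0, "dy": 0, "dz": -0.3, "rx": 0, "ry": 0, "rz": 0, "claw": 1},
  {"dx": 0, "dy": 0, "dz": -0.45, "rx": 0, "ry": 0, "rz": 0, "claw": 1},
  {"dx": 0, "dy": 0, "dz": -0.45, "rx": 0, "ry": 0, "rz": 0, "claw": 1},
  {"dx": 0, "dy": 0, "dz": -0.45, "rx": 0, "ry": 0, "rz": 0, "claw": 1},
  {"dx": 0.12, "dy": -0.267, "dz": 0, "rx": 0, "ry": 0, "rz": 0, "claw": 1},
  {"dx": 0.18, "dy": -0.4, "dz": 0, "rx": 0, "ry": 0, "rz": 0, "claw": 1},
  {"dx": 0.18, "dy": -0.4, "dz": 0, "rx": 0, "ry": 0, "rz": 0, "claw": 1},
  {"dx": 0.18, "dy": -0.4, "dz": 0, "rx": 0, "ry": 0, "rz": 0, "claw": 1},
  {"dx": 0.18, "dy": -0.4, "dz": 0, "rx": 0, "ry": 0, "rz": 0, "claw": 1},
  {"dx": 0.18, "dy": -0.4, "dz": 0, "rx": 0, "ry": 0, "rz": 0, "claw": 1},
])

```text
time_s: 10.2
ee_pos: [0.5108, 0.0095, 0.2045]
eef_rot: [3.142, -0.0, 0.187]
force: [0.3, -0.6, -0.7]
grip_width: 0.0358
grip_force: 50.0
```

step_arm([
  {"dx": 0.18, "dy": -0.4, "dz": 0, "rx": 0, "ry": 0, "rz": 0, "claw": 1},
  {"dx": 0.18, "dy": -0.4, "dz": 0, "rx": 0, "ry": 0, "rz": 0, "claw": 1},
  {"dx": 0.18, "dy": -0.4, "dz": 0, "rx": 0, "ry": 0, "rz": 0, "claw": 1},
  {"dx": 0.18, "dy": -0.4, "dz": 0, "rx": 0, "ry": 0, "rz": 0, "claw": 1},
  {"dx": 0.18, "dy": -0.4, "dz": 0, "rx": 0, "ry": 0, "rz": 0, "claw": 1},
  {"dx": 0.09, "dy": -0.3, "dz": 0, "rx": 0, "ry": 0, "rz": 0, "claw": 1},
  {"dx": 0, "dy": 0, "dz": 0, "rx": 0, "ry": 0, "rz": 0, "claw": 1},
  {"dx": 0, "dy": 0, "dz": 0, "rx": 0, "ry": 0, "rz": 0, "claw": 1},
  {"dx": 0, "dy": 0, "dz": 0, "rx": 0, "ry": 0, "rz": 0, "claw": 1},
])

```text
time_s: 11.1
ee_pos: [0.5654, 0.2511, 0.2044]
eef_rot: [3.141, 0.0, 0.186]
force: [-0.4, 0.0, -0.6]
grip_width: 0.0354
grip_force: 50.0
```

```bash
python3 - <<'E'
from m import *
p,W=wrist("w4.png"); o=p["obs"]
print(o["time_s"],o["ee_pos"],o["eef_rot"],o["force"],o["grip_width"])
q=viewer.camera("side"); V=cloud(q); save(q,"s4.png")
e=o["ee_pos"]
print("wrist held top:"); P=blob(W,(e[0]-.04,e[0]+.04,e[1]-.04,e[1]+.04),(e[2]+.004,e[2]+.018)); rep("cap",P)
rep("stud",blob(W,(.53,.61,.2,.3),(.079,.1)))
E
```

```text
11.1 [0.5653858  0.25109691 0.20440382] [3.14138998e+00 2.72669317e-04 1.85767494e-01] [-0.36571035  0.01109957 -0.59914455] 0.03538848632395273
wrist held top:
cap 4834 mean [0.5672 0.2514 0.2175] circ [0.573  0.2523] 0.0301 rect [0.5647 0.2532] [0.0577 0.0352] 84.2
stud 538 mean [0.5658 0.2523 0.0881] circ [0.5646 0.2521] 0.0123 rect [0.5648 0.2523] [0.0205 0.0209] 10.0
```

View pics/w4.png

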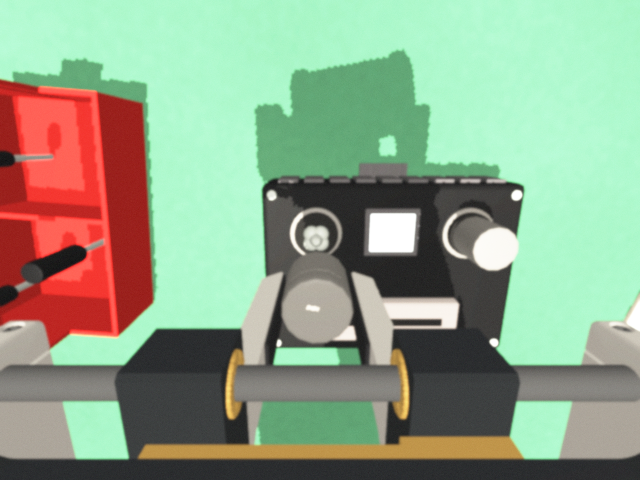

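```bash
python3 - <<'E'
from m import *
p,W=wrist("w5.png"); o=p["obs"]; R=Rotation.from_euler("xyz",o["eef_rot"]).as_matrix()
L=(W-o["ee_pos"])@R
m=(abs(L[...,1])<.014)&(L[...,2]<-.010)&(L[...,2]>-.016)&(abs(L[...,0])<.04)
P=L[m]; print(len(P),np.median(P[:,2]),P[:,0].min(),P[:,0].max(),[ (P[abs(P[:,1]-y)<.002][:,0].min().round(4),P[abs(P[:,1]-y)<.002][:,0].max().round(4)) for y in(-.01,-.005,0,.005,.01)])
print((np.array([.5645,.2521,.07])-o["ee_pos"])@R)
E
```

```text
3404 -0.013961641763410065 -0.018753292499971545 0.016577346772857177 [(np.float64(-0.0167), np.float64(0.0142)), (np.float64(-0.0177), np.float64(0.0159)), (np.float64(-0.0186), np.float64(0.0166)), (np.float64(-0.0183), np.float64(0.016)), (np.float64(-0.0165), np.float64(0.014))]
[-0.0008308  -0.00133191  0.13470125]
```

step_arm([
  {"dx": -0.002, "dy": -0.013, "dz": 0.2, "rx": 0, "ry": 0, "rz": 0, "claw": 1},
  {"dx": 0, "dy": 0, "dz": 0.2, "rx": 0, "ry": 0, "rz": 0, "claw": 1},
  {"dx": 0, "dy": 0, "dz": 0.2, "rx": 0, "ry": 0, "rz": 0, "claw": 1},
  {"dx": 0, "dy": 0, "dz": 0.1, "rx": 0, "ry": 0, "rz": 0, "claw": 1},
  {"dx": 0, "dy": 0, "dz": 0.1, "rx": 0, "ry": 0, "rz": 0, "claw": 1},
  {"dx": 0, "dy": 0, "dz": 0.05, "rx": 0, "ry": 0, "rz": 0, "claw": 1},
  {"dx": 0, "dy": 0, "dz": 0, "rx": 0, "ry": 0, "rz": 0, "claw": 1},
  {"dx": 0, "dy": 0, "dz": 0, "rx": 0, "ry": 0, "rz": 0, "claw": 1},
], grip_force=60)

```text
time_s: 12.05
ee_pos: [0.5652, 0.2533, 0.1201]
eef_rot: [-3.141, -0.001, 0.186]
force: [0.1, -0.2, -0.5]
grip_width: 0.0356
grip_force: 60.0
```

step_arm([
  {"dx": 0, "dy": 0, "dz": 0.02, "rx": 0, "ry": 0, "rz": 0, "claw": 1},
  {"dx": 0, "dy": 0, "dz": 0.02, "rx": 0, "ry": 0, "rz": 0, "claw": 1},
  {"dx": 0, "dy": 0, "dz": 0.02, "rx": 0, "ry": 0, "rz": 0, "claw": 1},
  {"dx": 0, "dy": 0, "dz": 0.02, "rx": 0, "ry": 0, "rz": 0, "claw": 1},
  {"dx": 0, "dy": 0, "dz": 0, "rx": 0, "ry": 0, "rz": 0, "claw": 1},
])

```text
time_s: 12.55
ee_pos: [0.5657, 0.253, 0.1124]
eef_rot: [3.141, -0.002, 0.186]
force: [1.2, -3.9, 5.6]
grip_width: 0.0356
grip_force: 60.0
```

step_arm([
  {"dx": 0, "dy": 0, "dz": 0.02, "rx": 0, "ry": 0, "rz": 0, "claw": 1},
  {"dx": 0, "dy": 0, "dz": 0, "rx": 0, "ry": 0, "rz": 0, "claw": 1},
])

```text
time_s: 12.75
ee_pos: [0.5656, 0.2529, 0.1102]
eef_rot: [3.141, -0.002, 0.186]
force: [1.6, -2.8, 4.2]
grip_width: 0.0356
grip_force: 60.0
```

step_arm([
  {"dx": 0, "dy": 0, "dz": 0.02, "rx": 0, "ry": 0, "rz": 0, "claw": 1},
  {"dx": 0, "dy": 0, "dz": 0, "rx": 0, "ry": 0, "rz": 0, "claw": 1},
])

```text
time_s: 12.95
ee_pos: [0.5654, 0.2529, 0.1075]
eef_rot: [3.141, -0.001, 0.186]
force: [2.7, -3.5, -0.2]
grip_width: 0.0351
grip_force: 60.0
```

step_arm([
  {"dx": 0.005, "dy": 0.01, "dz": 0.02, "rx": 0, "ry": 0, "rz": 0, "claw": 1},
  {"dx": 0, "dy": 0, "dz": 0, "rx": 0, "ry": 0, "rz": 0, "claw": 1},
])

```text
time_s: 13.15
ee_pos: [0.5654, 0.2523, 0.1045]
eef_rot: [3.142, 0.001, 0.186]
force: [3.1, -1.3, -5.7]
grip_width: 0.0355
grip_force: 60.0
```

step_arm([
  {"dx": 0, "dy": 0, "dz": 0.02, "rx": 0, "ry": 0, "rz": 0, "claw": 1},
  {"dx": 0, "dy": 0, "dz": 0, "rx": 0, "ry": 0, "rz": 0, "claw": 1},
])

```text
time_s: 13.35
ee_pos: [0.5652, 0.2523, 0.1023]
eef_rot: [3.141, 0.002, 0.187]
force: [3.2, -1.7, -8.9]
grip_width: 0.0353
grip_force: 60.0
```

step_arm([
  {"dx": 0, "dy": 0, "dz": 0.02, "rx": 0, "ry": 0, "rz": 0, "claw": 1},
  {"dx": 0, "dy": 0, "dz": 0, "rx": 0, "ry": 0, "rz": 0, "claw": 1},
  {"dx": 0, "dy": 0, "dz": 0, "rx": 0, "ry": 0, "rz": 0, "claw": 1},
])

```text
time_s: 13.65
ee_pos: [0.5656, 0.2524, 0.1015]
eef_rot: [-3.142, 0.0, 0.187]
force: [1.6, -1.8, -4.5]
grip_width: 0.0356
grip_force: 60.0
```

The click has happened: the balls now pull the cap down. I'll keep pressing to squeeze the washer.

step_arm([
  {"dx": 0.003, "dy": 0.003, "dz": 0.02, "rx": 0, "ry": 0, "rz": 0, "claw": 1},
  {"dx": 0, "dy": 0, "dz": 0, "rx": 0, "ry": 0, "rz": 0, "claw": 1},
  {"dx": 0, "dy": 0, "dz": 0.015, "rx": 0, "ry": 0, "rz": 0, "claw": 1},
  {"dx": 0, "dy": 0, "dz": 0, "rx": 0, "ry": 0, "rz": 0, "claw": 1},
  {"dx": 0, "dy": 0, "dz": 0, "rx": 0, "ry": 0, "rz": 0, "claw": 1},
])

```text
time_s: 14.15
ee_pos: [0.5661, 0.2524, 0.0986]
eef_rot: [-3.141, -0.001, 0.187]
force: [-2.5, 0.1, 6.0]
grip_width: 0.0353
grip_force: 60.0
```

step_arm([
  {"dx": -0.003, "dy": 0, "dz": 0.012, "rx": 0, "ry": 0, "rz": 0, "claw": 1},
  {"dx": 0, "dy": 0, "dz": 0.01, "rx": 0, "ry": 0, "rz": 0, "claw": 1},
  {"dx": 0, "dy": 0, "dz": 0, "rx": 0, "ry": 0, "rz": 0, "claw": 1},
  {"dx": 0, "dy": 0, "dz": 0, "rx": 0, "ry": 0, "rz": 0, "claw": 1},
  {"dx": 0, "dy": 0, "dz": 0, "rx": 0, "ry": 0, "rz": 0, "claw": 1},
])

```text
time_s: 14.65
ee_pos: [0.5661, 0.2524, 0.097]
eef_rot: [-3.141, -0.002, 0.187]
force: [-2.6, -0.0, 10.2]
grip_width: 0.0352
grip_force: 60.0
```

```bash
python3 - <<'E'
from m import *
p,W=wrist("w6.png"); o=p["obs"]; R=Rotation.from_euler("xyz",o["eef_rot"]).as_matrix()
L=(W-o["ee_pos"])@R
m=(abs(L[...,1])<.014)&(L[...,2]<-.008)&(L[...,2]>-.018)&(abs(L[...,0])<.04)
P=L[m]; print(np.median(P[:,2]),P[:,0].min(),P[:,0].max(),o["ee_pos"],o["force"],o["grip_force"])
rep("sel",blob(W,(.4,.54,.03,.3),(.105,.125)))
q=viewer.camera("side");b=q["img"][175:275,260:390]
cv2.imwrite("pics/s6.png",cv2.resize(b,(780,600),interpolation=cv2.INTER_CUBIC)[...,::-1])
E
```

```text
-0.01395806961270411 -0.018974950525654195 0.016451167047129338 [0.56606962 0.2524244  0.09696543] [-2.56918327 -0.03452292 10.24848339] 60.00432042405009
sel 0
```

View pics/s6.png

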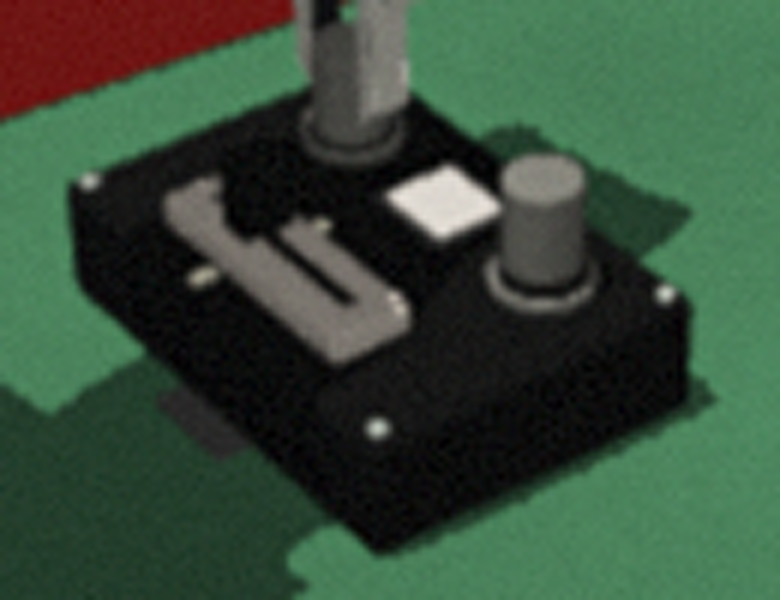

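The picture shows the cap seated on the bare stud's washer at (350,130), still gripped, with the selector grip at about (250,210) in line with the mark bars. It hasn't slipped in the fingers, and the push is 10 N.

```bash
python3 -c "
from station import hand_in
print(hand_in())"
```

```text
the job is handed in; nothing more can be done
None
```

The job is handed in, with no verdict shown: the selector is within about 1 mm of the white mark, and the cap is clicked on the bare stud, still gripped at 60 N and pressed down with about 10 N.

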